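# Make up two ornament kits

## Robot

A 7-joint arm with a two-finger parallel gripper is mounted at the origin on the work surface. World frame = base frame: x ahead of the robot, y to its left, z up, the work surface at z = 0. Lengths are in mm, angles in rad, forces in N, time in s.
With the tool pointing down it reaches from about 425 to 800 mm from the base axis. Payload 8.3 kg.
Tool frame: the origin (TCP) lies between the finger pads; the fingertips stand 25 mm ahead of it and the grasp point (between the pads) lies 6 mm ahead of it; z points along the fingers, y is the line along which they close (so a half turn about z gives the same grasp; the last joint's range is limited). The gripper opens to 85 mm and grips with 20 to 120 N. Pads are 22 mm wide; open, the fingers measure 114 mm over their backs; the gripper's body (76 mm by 85 mm) begins 54 mm behind the grasp point. The pads swing forward as they close: fully open they stand 13 mm farther back than shut.
Start: joints at [-1.315, 0.383, 0.016, 1.37, -0.006, 1.388, -0.046], TCP at [195.842, 593.507, 256.279] pointing down, gripper open.
Joint ranges: [-2.95, 2.95], [-0.25, 2.06], [-1.52, 1.56], [0.18, 2.33], [-1.44, 4.58], [0.02, 2.06], [-3.01, 3.01]. Speed limits (rad/s): [2.39, 2.39, 3.01, 3.01, 3.14, 3.14, 3.14].

## Interface

Orientations are given as a unit quaternion [w, x, y, z].
In Python, from bench import manip gives the robot as it stands.
- The arm moves only by the tool apply_moves, never from a script. Its argument "plan" is a list of rows, each a list of 5 numbers: the shift along the world's x, y, z scaled (see below), then the turn about the world's z scaled (see below), then the closure, from -1 (fully open) to 1 (shut). In form: [[x, y, z, spin, gripper], ...]. A call has 1 to 10 rows; each row is the pose to reach, as a shift and turn from the pose commanded when the call began; what a row does not reach only later rows make up. The controller multiplies each number of a shift by 200 mm and each number of a turn by 90 degrees. A row lasts 1/10 s, in which the tool goes at most 50 mm and 8.59 degrees, less where a joint would pass 70% of its speed; a pose out of reach is approached as far as the arm can. A call with a number of a shift or a turn outside -1 to 1 is refused whole. A call with a gripper value outside its range is refused whole. The fingers move at their own pace and stop on an object; "grip_force" is the grip in N (left out, the last holds). Time passes only in rows, so rows that repeat a pose let the fingers close. It gives the time, the measured TCP pose, the force, the opening and the grip force at its end, in the units of the state.
- manip.sense(): the state, without advancing time (a new reading comes with each control period).
- manip.get_image(name): name is "side" or "top" or "wrist"; returns (picture, depth): 400x640x3 uint8, red, green, blue; 400x640 float32, mm along the optical axis (not along the pixel's ray), 0 where there is no reading.
- manip.calibration(name): a dict with "fx", "fy", "cx", "cy" (pixels), "k1" (the pictures are not rectified: a ray, as slopes to the right and down, at radius r is drawn at 1 + k1 r^2 times it, then the intrinsics apply), "view" (4x4, takes a point from world to camera coordinates). Camera axes: x right, y down, z forward; pixel columns grow to the right and rows downward; lengths in mm; the calibration is good to about 2 mm. A picture is of the moment at which its call begins: read the wrist's pose just before it. calibration takes no time and is no camera call; for the wrist camera it gives the pose at the moment of the call.
- manip.sign_off(): hands the job in; it is judged then, once.
The state is a dict: "clock": time; "qpos": joint angles; "qvel": joint speeds; "tau": joint torques, N m; "ee_pos": TCP position; "orientation": TCP orientation; "force": force on the tool from outside, world axes, zero at the start; "moment": the same for the moment, N m; "opening": finger opening in mm; "finger_force": force on a finger pad.
Only numpy, scipy, OpenCV 4.12 (cv2) and the standard library are available. Lean on these libraries where they do the work, as an engineer would, in place of code of your own. Each camera call takes 0.05 s, during which the arm holds its last target. There are 200 camera calls.

## Task

Make up the two ornament kits from the stock on the bench, one part to a bay, each standing upright on the floor of its bay, in assembly order starting from the tray's white-handled end. Green three-bay tray: the white marble base, then the brass urn, then the stepped copper finial; blue two-bay tray: the copper cone, then the brass finial with the bulb and stem. Leave the steel cone, the hammer and the small anvil where they are, and let go of everything.

Things in the scene. Friction and masses are not known exactly. Their poses are not given: they have to be found in the camera images.
- green_tray: Green tray with three bays in a row, 244 x 84 x 12 mm, white handle tab (29 x 50 x 10 mm) at its -x end. Bay centres on its x axis at -80 (handle end), 0 and +80 mm. Origin: centre of the underside of the row of bays; z up, +x along the row away from the handle. Fixed; floor 4 mm thick, walls and dividers 4 mm thick, 12 mm high over the bench; bays 76 mm square inside.
- blue_tray: Blue tray with two bays in a row, 164 x 84 x 12 mm, white handle tab (29 x 50 x 10 mm) at its -x end. Bay centres on its x axis at -40 (handle end) and +40 mm. Origin: centre of the underside of the row of bays; z up, +x along the row away from the handle. Fixed; floor 4 mm thick, walls and dividers 4 mm thick, 12 mm high over the bench; bays 76 mm square inside.
- marble_base: White marble base, turned, 50 mm high: foot 56 mm across, 22 mm high with a step, then a straight spigot 32 mm across from 22 to 50 mm height, the place to grip. About 0.16 kg. Origin: centre of its underside; z up along its axis; round, so its yaw means nothing. Loose, standing upright on the bench.
- brass_urn: Brass urn, 66 mm high: foot 50 mm across, belly 58 mm across at 22 mm height, straight neck 30 mm across from 42 to 66 mm height, the place to grip. About 0.25 kg. Origin: centre of its underside; z up along its axis; round, so its yaw means nothing. Loose, standing upright on the bench.
- copper_finial: Copper finial in four round steps, 58 mm high: 50 mm across at the foot, then 44 and 36 mm, and a straight top step 26 mm across from 34 to 58 mm height, the place to grip. About 0.2 kg. Origin: centre of its underside; z up along its axis; round, so its yaw means nothing. Loose, standing upright on the bench.
- copper_cone: Copper cone with a neck, 70 mm high: 54 mm across at the foot, narrowing to a straight neck 28 mm across from 44 to 70 mm height, the place to grip. About 0.22 kg. Origin: centre of its underside; z up along its axis; round, so its yaw means nothing. Loose, standing upright on the bench.
- brass_finial: Brass finial, 64 mm high: flat foot 50 mm across, a bulb 42 mm across at 25 mm height, and a straight stem 22 mm across from 40 to 64 mm height, the place to grip. About 0.18 kg. Origin: centre of its underside; z up along its axis; round, so its yaw means nothing. Loose, standing upright on the bench.
- steel_cone: Grey steel cone, same shape and size as the copper cone, not part of either kit: standing among the stock, to be left alone. Origin: centre of its underside.
- hammer: Hammer with a wooden handle, 240 mm long, lying on the bench beyond the stock, to be left alone. Origin: underside, halfway along its length. Its x axis runs along the handle towards the head.
- anvil: Small steel bench anvil, about 115 x 60 x 58 mm, standing on the bench beyond the stock, to be left alone. Origin: centre of its underside, x towards the horn.
Not all that is in view belongs to the job. What is shaped like the brass_finial but purple is not meant. Of the things that look like the blue_tray, take the one that is farthest from the robot's base at the start.

How it is judged:
By the outcome, as a careful person would: the job done as asked, in the order asked, and still so for the second after the job is handed in, with the robot touching nothing.
It also fails if it takes over 128 s, if anything falls off the work surface, if the arm or the gripper's body presses on something with over 40 N, if the wrist force passes 120 N, or if a joint passes its speed limit or range.

## Working session

There is one attempt and no reset: what is moved stays moved. The work goes in short steps, Python scripts to look and compute and a tool call to move; the robot and the scene stay as the last step left them, time stands still between calls to the robot, and variables do not carry over. Pictures are saved under pics/ and viewed, at most 14 in all, crops included, and the job is handed in when it is done.

Besides the shell and the picture viewer there is one more tool, called as name([rows], argument=value, ...), one row to a line, values as JSON. apply_moves: Moves the arm, as the interface text tells. Its arguments: {"type":"object","properties":{"plan":{"type":"array"},"grip_force":{"type":"number"}},"required":["plan"]}

```bash
mkdir -p pics
cat > h.py <<'E'
import numpy as np, cv2
from bench import manip
def snap(n,tag):
    c=manip.calibration(n); im,d=manip.get_image(n)
    np.savez(f'{tag}.npz',im=im,d=d,view=np.array(c['view']),k=np.array([c['fx'],c['fy'],c['cx'],c['cy'],c['k1']]))
    cv2.imwrite(f'pics/{tag}.png',im[:,:,::-1]); return im,d
def cloud(tag):
    z=np.load(f'{tag}.npz'); fx,fy,cx,cy,k1=z['k']; d=z['d']
    v,u=np.mgrid[:400,:640]; xd=(u-cx)/fx; yd=(v-cy)/fy; x,y=xd.copy(),yd.copy()
    for _ in range(15):
        s=1+k1*(x*x+y*y); x,y=xd/s,yd/s
    P=np.stack([x*d,y*d,d,np.ones_like(d)],-1)@np.linalg.inv(z['view']).T
    P=P[...,:3]; P[d==0]=np.nan
    return z['im'],P
E
python3 - <<'E'
from h import *
s=manip.sense(); print(s['clock'],s['ee_pos'],s['orientation'],s['opening'],s['force'])
for n in('top','side'): snap(n,n+'0'); c=manip.calibration(n); print(n,c['k1'],np.linalg.inv(c['view'])[:3,3])
a=[cv2.imread(f'pics/{n}0.png') for n in('top','side')]
E
```

```text
0.0 [195.71901332 593.08336072 255.27018961] [-1.33801995e-04  1.58689429e-01  9.87328062e-01 -9.71823752e-04] 85.31490571952867 [ 0.04200517 -0.41589587 -0.8067104 ]
top 0.04239881753192055 [ 400.80621758   41.05587469 1350.3422599 ]
side -0.05262913116606599 [ 316.03456751 -702.42993052  955.62555911]
```

View pics/top0.png

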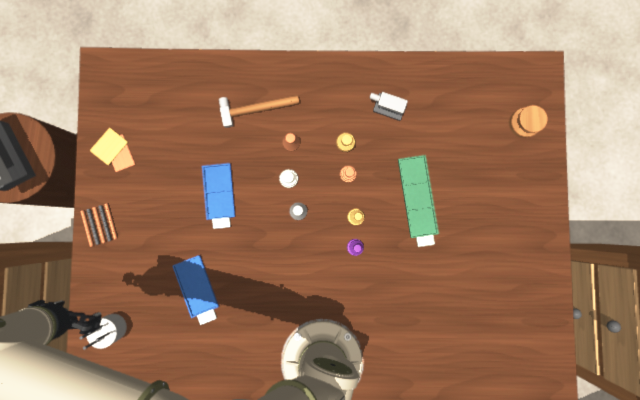

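View pics/side0.png

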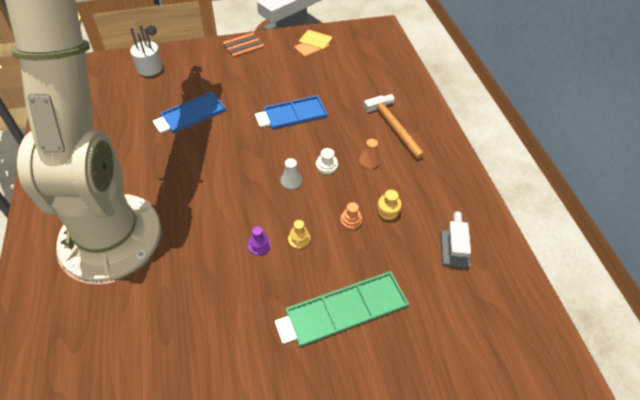

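The top picture shows green tray at (419,197) with its handle at (425,240). There are two blue trays: (218,193), the far one and my choice, and (196,287), the near one. Candidates:
- Brass: urn (345,142) and finial (356,217). The purple decoy is at (356,248).
- Copper: cone (291,142) and stepped finial (348,174). The steel cone is at (298,211).
- White: marble base (289,178).

```bash
cat > m.py <<'E'
from h import *
im,P=cloud('top0')
im2,P2=cloud('side0')
for n,(u,v),H in [('marble',(289,178),50),('urn',(345,142),66),('cfin',(348,174),58),('ccone',(291,142),70),('bfin',(356,217),64),('steel',(298,211),70),('purple',(356,248),64)]:
    Q=P[v-14:v+15,u-14:u+15].reshape(-1,3); Q=Q[np.isfinite(Q[:,0])]
    T=Q[Q[:,2]>H-10]
    c=(T[:,:2].min(0)+T[:,:2].max(0))/2
    R=P2.reshape(-1,3); R=R[(np.hypot(*(R[:,:2]-c).T)<40)&(R[:,2]>H-10)]
    F=Q[(Q[:,2]>8)]; 
    print(n,len(T),c.round(1),T.mean(0).round(1),'ext',np.ptp(T[:,:2],axis=0).round(),'foot',((F[:,:2].min(0)+F[:,:2].max(0))/2).round(1),'side',len(R),((R[:,:2].min(0)+R[:,:2].max(0))/2).round(1) if len(R) else '',R[:,2].max().round(1) if len(R) else '')
for nm,I,PP in(('top',im,P),('side',im2,P2)):
  h=cv2.cvtColor(I,cv2.COLOR_RGB2HSV)
  for n,lo,hi in(('green',(60,90,40),(90,255,255)),('blue',(100,150,60),(125,255,255))):
    m=cv2.inRange(h,lo,hi); k,l,st,ce=cv2.connectedComponentsWithStats(m)
    for i in range(1,k):
        if st[i,4]>300:
            Q=PP[l==i]; Q=Q[np.isfinite(Q[:,0])]; print(nm,n,ce[i].round(),cv2.minAreaRect(Q[:,:2].astype(np.float32)),Q[:,2].mean().round(1))
a=cv2.imread('pics/top0.png')[125:265,190:450]; cv2.imwrite('pics/crop.png',cv2.resize(a,None,fx=3,fy=3,interpolation=cv2.INTER_CUBIC))
E
python3 m.py
```

```text
marble 93 [542.6 102.1] [543.  102.4  51.1] ext [31. 30.] foot [550.   99.5] side 124 [544.4 102.1] 55.3
urn 83 [652.  -70.2] [652.  -69.7  67.8] ext [28. 27.] foot [657.9 -73.6] side 138 [654.5 -69.9] 70.4
cfin 64 [557.8 -78.3] [557.3 -78.8  59.1] ext [24. 24.] foot [557.5 -75.1] side 107 [558.3 -79. ] 62.8
ccone 73 [655.2  96.1] [654.8  95.8  71. ] ext [26. 24.] foot [654.2  97.2] side 97 [656.9  96. ] 74.7
bfin 46 [ 427.8 -102.7] [ 427.5 -102.5   64.8] ext [18. 21.] foot [427.5 -94.6] side 88 [ 428.4 -104.2] 67.6
steel 73 [443.   72.9] [443.6  72.5  71. ] ext [26. 26.] foot [437.4  65.2] side 106 [444.2  71.9] 74.9
purple 47 [336.2 -99.5] [ 335.4 -100.    64.9] ext [20. 20.] foot [ 333.8 -103.3] side 91 [ 335.7 -101.6] 67.8
top green [417. 196.] ((491.4275817871094, -290.93658447265625), (237.78607177734375, 81.51017761230469), 8.192605972290039) 6.4
top blue [194. 283.] ((220.24095153808594, 376.6344299316406), (156.51336669921875, 82.47795867919922), 21.658246994018555) 5.8
side green [346. 308.] ((491.78814697265625, -292.4739990234375), (243.0496826171875, 84.58438110351562), 8.612417221069336) 6.7
side blue [193. 112.] ((222.1102294921875, 376.5768737792969), (161.56362915039062, 89.23101043701172), 22.056230545043945) 6.7
side blue [295. 112.] ((504.43548583984375, 315.63385009765625), (159.61956787109375, 90.51222229003906), 5.189550399780273) 5.9
```

View pics/crop.png

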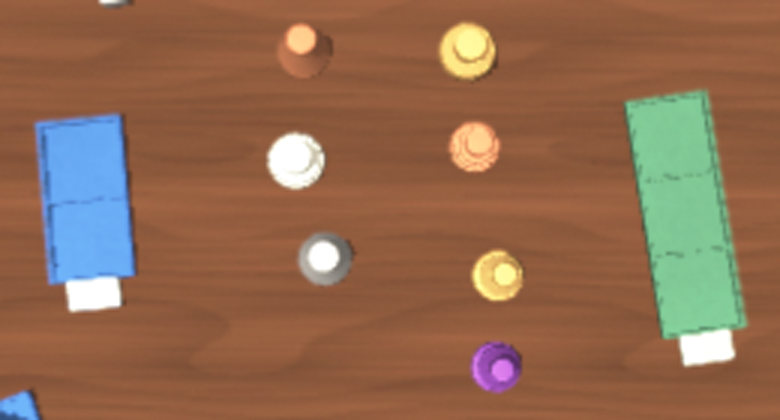

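Positions agree between the two cameras, and heights match the given sizes. The crop confirms each choice: stepped copper at crop (475,147), plain copper cone (303,50), urn (468,50), stemmed brass finial (498,275), marble (296,160). I'll start towards the marble base while turning so the fingers close along y.

apply_moves([
  [0.7, -1, -0.2, 0.2, -1],
  [0.7, -1, -0.2, 0.2, -1],
  [0.7, -1, -0.2, 0.2, -1],
  [0.7, -1, -0.2, 0.2, -1],
  [0.7, -1, -0.2, 0.2, -1],
  [0.7, -1, -0.2, 0.2, -1],
  [0.7, -1, -0.2, 0.2, -1],
], grip_force=50)

```text
clock: 0.8
ee_pos: [336.6, 392.2, 216.0]
orientation: [-0.0, 0.004, 1.0, -0.0]
force: [-0.5, 0.9, -0.9]
opening: 85.4
finger_force: 0.0
```

apply_moves([
  [0.8, -1, -0.2, 0, -1],
  [0.8, -1, -0.2, 0, -1],
  [0.8, -1, -0.2, 0, -1],
  [0.8, -1, -0.2, 0, -1],
  [0.8, -1, -0.2, 0, -1],
  [0.8, -1, -0.2, 0, -1],
  [0.8, -1, -0.2, 0, -1],
])

```text
clock: 1.5
ee_pos: [496.4, 192.9, 175.8]
orientation: [-0.0, 0.003, 1.0, -0.0]
force: [-0.2, 0.8, 1.2]
opening: 85.4
finger_force: 0.0
```

Run:
```python
from h import *
s=manip.sense(); print(s['clock'],s['ee_pos'],s['orientation'],s['opening'],s['force'],s['qpos'])
im,P=cloud('top0'); R=P[155:232,195:240].reshape(-1,3)
h=cv2.cvtColor(im,cv2.COLOR_RGB2HSV)[155:232,195:240].reshape(-1,3)
m=(h[:,0]>95)&(h[:,0]<130)&(h[:,1]>120)&np.isfinite(R[:,0]); Q=R[m]
print(m.sum(),cv2.minAreaRect(Q[:,:2].astype('f4')),Q[:,2].mean())
```

```text
1.5 [496.41341545 192.87641206 175.77929679] [-3.34948204e-04  3.41017097e-03  9.99994042e-01 -4.16898531e-04] 85.35857463793603 [-0.18583751  0.84515117  1.2341503 ] [-0.66239889  0.24232134  0.27167675  1.7502522  -0.06975899  1.15941866
  1.19367881]
1461 ((503.72845458984375, 314.740966796875), (161.15476989746094, 84.1633529663086), 5.912715435028076) 6.373909497375893
```

apply_moves([
  [0.237, -0.456, 0, 0, -1],
  [0.237, -0.456, 0, 0, -1],
  [0.237, -0.456, 0, 0, -1],
  [0.237, -0.456, -0.2, 0, -1],
  [0.237, -0.456, -0.4, 0, -1],
  [0.237, -0.456, -0.55, 0, -1],
  [0.237, -0.456, -0.62, 0, -1],
  [0.237, -0.456, -0.64, 0, -1],
  [0.237, -0.456, -0.64, 0, -1],
])

```text
clock: 2.4
ee_pos: [543.5, 103.7, 48.9]
orientation: [0.0, 0.001, 1.0, 0.0]
force: [-0.1, 1.1, 0.2]
opening: 85.5
finger_force: 0.0
```

apply_moves([
  [0, 0, 0, 0, 1],
  [0, 0, 0, 0, 1],
  [0, 0, 0, 0, 1],
  [0, 0, 0, 0, 1],
  [0, 0, 0, 0, 1],
  [0, 0, 0, 0, 1],
  [0, 0, 0, 0, 1],
  [0, 0, 0, 0, 1],
])

```text
clock: 3.2
ee_pos: [543.8, 102.6, 49.3]
orientation: [0.001, 0.002, 1.0, 0.0]
force: [-1.4, 0.3, 5.9]
opening: 29.6
finger_force: 49.0
```

apply_moves([
  [0, 0, 0.1, 0, 1],
  [0, 0, 0.3, 0, 1],
  [0, 0, 0.5, 0, 1],
  [0, -0.028, 0.55, 0, 1],
  [0, -0.028, 0.55, 0, 1],
])

```text
clock: 3.7
ee_pos: [544.4, 95.9, 160.2]
orientation: [0.002, 0.003, 1.0, 0.0]
force: [0.3, -0.2, -1.6]
opening: 29.8
finger_force: 49.6
```

apply_moves([
  [-0.033, -0.1, 0, 0, 1],
  [-0.1, -0.3, 0, 0, 1],
  [-0.167, -0.5, 0, 0, 1],
  [-0.233, -0.7, 0, 0, 1],
  [-0.3, -0.9, 0, 0, 1],
  [-0.333, -1, 0, 0, 1],
  [-0.333, -1, 0, 0, 1],
])

```text
clock: 4.4
ee_pos: [474.1, -107.1, 156.5]
orientation: [-0.002, 0.006, 1.0, -0.0]
force: [0.5, -1.0, -1.1]
opening: 29.7
finger_force: 49.7
```

apply_moves([
  [-0.033, -0.1, 0, 0, 1],
  [-0.1, -0.3, 0, 0, 1],
  [-0.167, -0.5, 0, 0, 1],
  [-0.233, -0.7, 0, 0, 1],
  [-0.29, -0.9, 0, 0, 1],
  [-0.32, -1, 0, 0, 1],
  [-0.32, -1, 0, 0, 1],
  [-0.32, -1, 0, 0, 1],
])

```text
clock: 5.2
ee_pos: [412.4, -302.2, 156.8]
orientation: [-0.001, 0.002, 1.0, 0.001]
force: [0.3, -0.9, -1.4]
opening: 29.8
finger_force: 49.9
```

Run:
```python
from h import *
snap('side','side1'); snap('wrist','wrist1'); s=manip.sense(); print(s['ee_pos'],s['qpos'],s['opening'])
a=cv2.imread('pics/side1.png'); b=cv2.imread('pics/wrist1.png')
cv2.imwrite('pics/c1.png',np.hstack([cv2.resize(a[150:400,180:480],(400,333)),cv2.resize(b,(400,250)).copy() if 0 else cv2.copyMakeBorder(cv2.resize(b,(400,250)),0,83,0,0,0)]))
```

```text
[ 413.2208845  -301.35071702  157.30057825] [ 0.03833273  0.24014531  0.6140541   1.83740128 -0.15355741  1.11324375
  2.27594527] 29.77920996632822
```

View pics/c1.png

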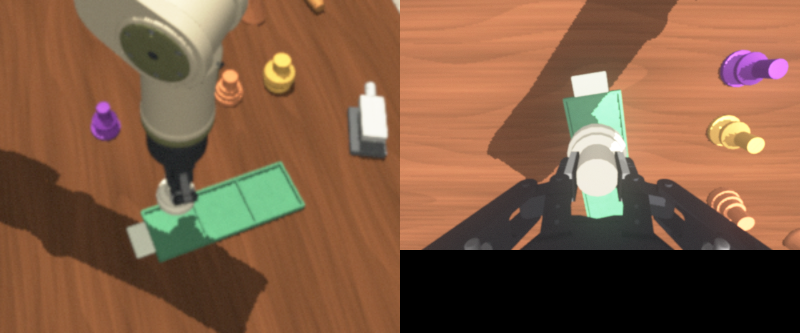

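The left panel shows the marble base held over the handle bay of the green tray. The wrist view on the right agrees, with the handle at (590,85) and the base at (597,165). Lowering and releasing.

apply_moves([
  [0, 0, -0.2, 0, 1],
  [0, 0, -0.35, 0, 1],
  [0, 0, -0.45, 0, 1],
  [0, 0, -0.5, 0, 1],
  [0, 0, -0.515, 0, 1],
  [0, 0, -0.525, 0, 1],
  [0, 0, -0.528, 0, 1],
  [0, 0, -0.528, 0, 1],
])

```text
clock: 6.1
ee_pos: [413.2, -303.6, 53.5]
orientation: [0.001, 0.002, 1.0, -0.0]
force: [0.6, 0.9, -1.1]
opening: 29.9
finger_force: 49.9
```

apply_moves([
  [0, 0, 0, 0, 0.2],
  [0, 0, 0, 0, -0.5],
  [0, 0, 0, 0, -1],
  [0, 0, 0, 0, -1],
  [0, 0, 0, 0, -1],
  [0, 0, 0.2, 0, -1],
  [0, 0, 0.4, 0, -1],
  [0, 0, 0.6, 0, -1],
  [0, 0, 0.6, 0, -1],
])

```text
clock: 7.0
ee_pos: [415.0, -305.4, 178.1]
orientation: [0.004, 0.003, 1.0, -0.002]
force: [-0.5, 0.1, 0.2]
opening: 85.3
finger_force: 0.0
```

apply_moves([
  [0.6, 0.6, 0, 0, -1],
  [0.6, 0.6, 0, 0, -1],
  [0.6, 0.6, 0, 0, -1],
  [0.6, 0.6, 0, 0, -1],
])

```text
clock: 7.4
ee_pos: [535.8, -177.6, 171.7]
orientation: [0.0, -0.001, 1.0, 0.001]
force: [0.4, -0.5, -0.6]
opening: 85.5
finger_force: 0.0
```

apply_moves([
  [0.602, 0.566, 0, 0, -1],
  [0.602, 0.566, 0, 0, -1],
  [0.602, 0.566, 0, 0, -1],
  [0.602, 0.566, 0, 0, -1],
  [0.602, 0.566, -0.2, 0, -1],
  [0.602, 0.566, -0.4, 0, -1],
  [0.602, 0.566, -0.5, 0, -1],
  [0.602, 0.566, -0.53, 0, -1],
  [0.602, 0.566, -0.53, 0, -1],
])

```text
clock: 8.3
ee_pos: [652.4, -70.4, 65.7]
orientation: [-0.001, 0.002, 1.0, -0.0]
force: [0.4, 0.1, 0.8]
opening: 85.6
finger_force: 0.0
```

apply_moves([
  [0, 0, 0, 0, 1],
  [0, 0, 0, 0, 1],
  [0, 0, 0, 0, 1],
  [0, 0, 0, 0, 1],
  [0, 0, 0, 0, 1],
  [0, 0, 0, 0, 1],
  [0, 0, 0, 0, 1],
  [0, 0, 0, 0, 1],
])

```text
clock: 9.1
ee_pos: [653.7, -69.9, 67.8]
orientation: [0.001, 0.002, 1.0, 0.0]
force: [-1.2, 0.7, 6.9]
opening: 28.4
finger_force: 50.2
```

apply_moves([
  [0, 0, 0.1, 0, 1],
  [0, 0, 0.3, 0, 1],
  [0, 0, 0.5, 0, 1],
  [0, -0.107, 0.55, 0, 1],
  [0, -0.107, 0.55, 0, 1],
])

```text
clock: 9.6
ee_pos: [653.4, -95.7, 179.3]
orientation: [0.002, 0.004, 1.0, -0.001]
force: [0.0, -1.2, -2.3]
opening: 28.7
finger_force: 50.1
```

apply_moves([
  [-0.08, -0.1, 0, 0, 1],
  [-0.22, -0.27, 0, 0, 1],
  [-0.36, -0.45, 0, 0, 1],
  [-0.5, -0.63, 0, 0, 1],
  [-0.65, -0.81, 0, 0, 1],
  [-0.77, -0.95, 0, 0, 1],
  [-0.807, -1, 0, 0, 1],
  [-0.807, -1, 0, 0, 1],
  [-0.807, -1, 0, 0, 1],
])

```text
clock: 10.5
ee_pos: [492.1, -290.1, 175.8]
orientation: [-0.0, 0.002, 1.0, 0.001]
force: [0.8, 0.3, -2.4]
opening: 28.5
finger_force: 50.1
```

apply_moves([
  [0, 0, -0.2, 0, 1],
  [0, 0, -0.35, 0, 1],
  [0, 0, -0.45, 0, 1],
  [0, 0, -0.5, 0, 1],
  [0, 0, -0.515, 0, 1],
  [0, 0, -0.525, 0, 1],
  [0, 0, -0.528, 0, 1],
  [0, 0, -0.528, 0, 1],
])

```text
clock: 11.3
ee_pos: [492.3, -291.7, 72.0]
orientation: [0.001, 0.002, 1.0, -0.0]
force: [-0.5, -0.2, -2.6]
opening: 28.7
finger_force: 50.2
```

apply_moves([
  [0, 0, 0, 0, 0.2],
  [0, 0, 0, 0, -0.5],
  [0, 0, 0, 0, -1],
  [0, 0, 0, 0, -1],
  [0, 0, 0, 0, -1],
  [0, 0, 0.2, 0, -1],
  [0, 0, 0.4, 0, -1],
  [0, 0, 0.6, 0, -1],
  [0, 0.066, 0.6, 0, -1],
])

```text
clock: 12.2
ee_pos: [493.4, -281.9, 197.2]
orientation: [0.004, 0.004, 1.0, -0.002]
force: [1.4, -0.5, -1.0]
opening: 85.2
finger_force: 0.0
```

apply_moves([
  [0.332, 1, 0, 0, -1],
  [0.332, 1, 0, 0, -1],
  [0.332, 1, 0, 0, -1],
  [0.332, 1, 0, 0, -1],
  [0.332, 1, 0, 0, -1],
  [0.332, 1, -0.2, 0, -1],
  [0.332, 1, -0.4, 0, -1],
  [0.332, 1, -0.6, 0, -1],
  [0.332, 1, -0.655, 0, -1],
  [0.332, 1, -0.655, 0, -1],
])

```text
clock: 13.2
ee_pos: [556.7, -78.5, 58.6]
orientation: [-0.002, 0.002, 1.0, -0.0]
force: [-0.5, 0.3, -0.4]
opening: 85.3
finger_force: 0.0
```

apply_moves([
  [0, 0, 0, 0, 1],
  [0, 0, 0, 0, 1],
  [0, 0, 0, 0, 1],
  [0, 0, 0, 0, 1],
  [0, 0, 0, 0, 1],
  [0, 0, 0, 0, 1],
  [0, 0, 0, 0, 1],
  [0, 0, 0, 0, 1],
])

```text
clock: 14.0
ee_pos: [558.8, -78.2, 61.2]
orientation: [0.001, 0.002, 1.0, 0.0]
force: [-0.9, 2.1, 6.3]
opening: 23.4
finger_force: 48.8
```

apply_moves([
  [0, 0, 0.1, 0, 1],
  [0, 0, 0.3, 0, 1],
  [0, 0, 0.5, 0, 1],
  [0, -0.008, 0.55, 0, 1],
  [0, -0.008, 0.55, 0, 1],
])

```text
clock: 14.5
ee_pos: [559.0, -80.3, 171.9]
orientation: [0.002, 0.002, 1.0, -0.0]
force: [-0.5, -0.1, -1.9]
opening: 23.3
finger_force: 49.5
```

apply_moves([
  [0.064, -0.1, 0, 0, 1],
  [0.064, -0.3, 0, 0, 1],
  [0.064, -0.5, 0, 0, 1],
  [0.064, -0.7, 0, 0, 1],
  [0.064, -0.88, 0, 0, 1],
  [0.064, -0.97, 0, 0, 1],
  [0.064, -1, 0, 0, 1],
  [0.064, -1, 0, 0, 1],
  [0.064, -1, 0, 0, 1],
])

```text
clock: 15.4
ee_pos: [571.1, -277.9, 168.9]
orientation: [-0.001, 0.001, 1.0, 0.001]
force: [0.2, -0.2, -1.7]
opening: 23.5
finger_force: 49.6
```

apply_moves([
  [0, 0, -0.2, 0, 1],
  [0, 0, -0.35, 0, 1],
  [0, 0, -0.45, 0, 1],
  [0, 0, -0.5, 0, 1],
  [0, 0, -0.515, 0, 1],
  [0, 0, -0.525, 0, 1],
  [0, 0, -0.528, 0, 1],
  [0, 0, -0.528, 0, 1],
])

```text
clock: 16.2
ee_pos: [571.5, -280.1, 65.6]
orientation: [0.001, 0.002, 1.0, -0.0]
force: [-0.5, -0.3, -2.0]
opening: 23.8
finger_force: 49.6
```

apply_moves([
  [0, 0, 0, 0, 0.2],
  [0, 0, 0, 0, -0.5],
  [0, 0, 0, 0, -1],
  [0, 0, 0, 0, -1],
  [0, 0, 0, 0, -1],
  [0, 0, 0.2, 0, -1],
  [0, 0, 0.4, 0, -1],
  [0, 0, 0.6, 0, -1],
  [0, 0.08, 0.6, 0, -1],
])

```text
clock: 17.1
ee_pos: [572.4, -268.2, 191.3]
orientation: [0.005, 0.004, 1.0, -0.003]
force: [0.9, -1.2, 0.2]
opening: 85.4
finger_force: 0.0
```

apply_moves([
  [0.213, 0.9, 0, 0, -1],
  [0.213, 0.9, 0, 0, -1],
  [0.213, 0.9, 0, 0, -1],
  [0.213, 0.9, 0, 0, -1],
  [0.213, 0.9, 0, 0, -1],
])

```text
clock: 17.6
ee_pos: [614.8, -75.1, 183.5]
orientation: [-0.0, -0.003, 1.0, 0.002]
force: [-1.0, 0.3, -0.2]
opening: 85.4
finger_force: 0.0
```

apply_moves([
  [0.213, 0.9, 0, 0, -1],
  [0.213, 0.9, 0, 0, -1],
  [0.213, 0.9, 0, 0, -1],
  [0.213, 0.9, 0, 0, -1],
  [0.213, 0.9, 0, 0, -1],
  [0.213, 0.9, -0.2, 0, -1],
  [0.213, 0.9, -0.4, 0, -1],
  [0.213, 0.9, -0.54, 0, -1],
  [0.213, 0.9, -0.577, 0, -1],
  [0.213, 0.9, -0.577, 0, -1],
])

```text
clock: 18.6
ee_pos: [655.3, 95.2, 68.0]
orientation: [-0.001, 0.003, 1.0, -0.001]
force: [0.7, -0.1, 0.9]
opening: 85.7
finger_force: 0.0
```

apply_moves([
  [0, 0, 0, 0, 1],
  [0, 0, 0, 0, 1],
  [0, 0, 0, 0, 1],
  [0, 0, 0, 0, 1],
  [0, 0, 0, 0, 1],
  [0, 0, 0, 0, 1],
  [0, 0, 0, 0, 1],
  [0, 0, 0, 0, 1],
])

```text
clock: 19.4
ee_pos: [656.7, 96.5, 70.2]
orientation: [0.001, 0.002, 1.0, 0.0]
force: [-0.6, 0.9, 6.3]
opening: 25.8
finger_force: 48.9
```

apply_moves([
  [0, 0, 0.1, 0, 1],
  [0, 0, 0.3, 0, 1],
  [0, 0, 0.5, 0, 1],
  [0, 0.075, 0.55, 0, 1],
  [0, 0.075, 0.55, 0, 1],
])

```text
clock: 19.9
ee_pos: [656.7, 114.4, 180.6]
orientation: [0.001, 0.001, 1.0, 0.001]
force: [0.1, 0.5, -3.3]
opening: 25.6
finger_force: 49.6
```

apply_moves([
  [-0.1, 0.1, 0, 0, 1],
  [-0.24, 0.25, 0, 0, 1],
  [-0.4, 0.42, 0, 0, 1],
  [-0.57, 0.59, 0, 0, 1],
  [-0.73, 0.76, 0, 0, 1],
  [-0.87, 0.91, 0, 0, 1],
  [-0.959, 1, 0, 0, 1],
  [-0.959, 1, 0, 0, 1],
  [-0.959, 1, 0, 0, 1],
  [-0.959, 1, 0, 0, 1],
])

```text
clock: 20.9
ee_pos: [464.5, 309.6, 177.7]
orientation: [-0.001, 0.003, 1.0, -0.001]
force: [0.8, 0.1, -3.0]
opening: 25.7
finger_force: 49.6
```

apply_moves([
  [0, 0, -0.2, 0, 1],
  [0, 0, -0.35, 0, 1],
  [0, 0, -0.45, 0, 1],
  [0, 0, -0.5, 0, 1],
  [0, 0, -0.515, 0, 1],
  [0, 0, -0.525, 0, 1],
  [0, 0, -0.528, 0, 1],
  [0, 0, -0.528, 0, 1],
])

```text
clock: 21.7
ee_pos: [464.8, 311.5, 74.4]
orientation: [0.001, 0.002, 1.0, 0.001]
force: [0.0, -0.6, -2.1]
opening: 25.5
finger_force: 49.7
```

apply_moves([
  [0, 0, 0, 0, 0.2],
  [0, 0, 0, 0, -0.5],
  [0, 0, 0, 0, -1],
  [0, 0, 0, 0, -1],
  [0, 0, 0, 0, -1],
  [0, 0, 0.2, 0, -1],
  [0, 0, 0.4, 0, -1],
  [0, 0, 0.6, 0, -1],
  [0, -0.072, 0.6, 0, -1],
])

```text
clock: 22.6
ee_pos: [466.3, 300.0, 199.5]
orientation: [0.004, 0.001, 1.0, 0.004]
force: [0.9, 0.5, -0.5]
opening: 85.3
finger_force: 0.0
```

apply_moves([
  [0.1, -1, 0, 0, -1],
  [0.1, -1, 0, 0, -1],
  [0.1, -1, 0, 0, -1],
  [0.1, -1, 0, 0, -1],
  [0.1, -1, 0, 0, -1],
])

```text
clock: 23.1
ee_pos: [484.8, 88.4, 193.7]
orientation: [0.0, 0.008, 1.0, -0.001]
force: [0.2, 0.5, 1.0]
opening: 85.3
finger_force: 0.0
```

apply_moves([
  [-0.281, -1, 0, 0, -1],
  [-0.281, -1, 0, 0, -1],
  [-0.281, -1, 0, 0, -1],
  [-0.281, -1, 0, 0, -1],
  [-0.281, -1, 0, 0, -1],
  [-0.281, -1, 0, 0, -1],
  [-0.281, -1, -0.15, 0, -1],
  [-0.281, -1, -0.3, 0, -1],
  [-0.281, -1, -0.3, 0, -1],
])

```text
clock: 24.0
ee_pos: [426.0, -101.1, 130.3]
orientation: [-0.003, 0.001, 1.0, -0.0]
force: [-0.7, 0.2, -0.1]
opening: 85.4
finger_force: 0.0
```

apply_moves([
  [0, 0, -0.15, 0, -1],
  [0, 0, -0.28, 0, -1],
  [0, 0, -0.33, 0, -1],
  [0, 0, -0.342, 0, -1],
  [0, 0, -0.342, 0, -1],
])

```text
clock: 24.5
ee_pos: [428.8, -103.0, 65.9]
orientation: [0.0, 0.002, 1.0, -0.0]
force: [-0.3, -1.1, -0.1]
opening: 85.3
finger_force: 0.0
```

apply_moves([
  [0, 0, 0, 0, 1],
  [0, 0, 0, 0, 1],
  [0, 0, 0, 0, 1],
  [0, 0, 0, 0, 1],
  [0, 0, 0, 0, 1],
  [0, 0, 0, 0, 1],
  [0, 0, 0, 0, 1],
  [0, 0, 0, 0, 1],
])

```text
clock: 25.3
ee_pos: [428.4, -102.9, 65.4]
orientation: [0.0, 0.002, 1.0, 0.0]
force: [-1.5, 1.9, 5.5]
opening: 19.7
finger_force: 50.7
```

apply_moves([
  [0, 0, 0.1, 0, 1],
  [0, 0, 0.3, 0, 1],
  [0, 0, 0.5, 0, 1],
  [0.1, 0.111, 0.6, 0, 1],
  [0.1, 0.111, 0.6, 0, 1],
])

```text
clock: 25.8
ee_pos: [451.4, -78.5, 188.0]
orientation: [0.003, 0.0, 1.0, 0.001]
force: [0.6, 0.2, -2.3]
opening: 19.7
finger_force: 50.7
```

apply_moves([
  [0.04, 0.15, 0, 0, 1],
  [0.08, 0.35, 0, 0, 1],
  [0.13, 0.57, 0, 0, 1],
  [0.18, 0.79, 0, 0, 1],
  [0.22, 0.95, 0, 0, 1],
  [0.24, 1, 0, 0, 1],
])

```text
clock: 26.4
ee_pos: [495.4, 123.4, 183.8]
orientation: [-0.001, -0.001, 1.0, -0.0]
force: [0.6, -0.2, -1.2]
opening: 19.8
finger_force: 50.7
```

apply_moves([
  [0.04, 0.15, 0, 0, 1],
  [0.08, 0.35, 0, 0, 1],
  [0.13, 0.57, 0, 0, 1],
  [0.18, 0.79, 0, 0, 1],
  [0.22, 0.92, 0, 0, 1],
  [0.239, 1, 0, 0, 1],
  [0.239, 1, 0, 0, 1],
  [0.239, 1, 0, 0, 1],
  [0.239, 1, 0, 0, 1],
])

```text
clock: 27.3
ee_pos: [544.1, 316.7, 184.8]
orientation: [-0.0, 0.003, 1.0, -0.001]
force: [0.1, -0.3, -2.8]
opening: 20.1
finger_force: 50.7
```

apply_moves([
  [0, 0, -0.2, 0, 1],
  [0, 0, -0.4, 0, 1],
  [0, 0, -0.5, 0, 1],
  [0, 0, -0.55, 0, 1],
  [0, 0, -0.57, 0, 1],
  [0, 0, -0.575, 0, 1],
  [0, 0, -0.578, 0, 1],
  [0, 0, -0.578, 0, 1],
])

```text
clock: 28.1
ee_pos: [544.6, 319.2, 70.8]
orientation: [0.001, 0.002, 1.0, 0.001]
force: [0.3, -0.1, -1.9]
opening: 19.5
finger_force: 50.8
```

apply_moves([
  [0, 0, -0.005, 0, 1],
  [0, 0, -0.005, 0, 1],
  [0, 0, -0.005, 0, 0.2],
  [0, 0, -0.005, 0, -0.5],
  [0, 0, -0.005, 0, -1],
  [0, 0, -0.005, 0, -1],
  [0, 0, -0.005, 0, -1],
  [0, 0, 0.2, 0, -1],
  [0, 0, 0.4, 0, -1],
  [0, 0, 0.6, 0, -1],
])

```text
clock: 29.1
ee_pos: [543.6, 318.7, 190.7]
orientation: [-0.0, 0.002, 1.0, -0.0]
force: [0.6, 0.7, 0.5]
opening: 85.2
finger_force: 0.0
```

apply_moves([
  [0, -1, 0.2, 0, -1],
  [0, -1, 0.2, 0, -1],
  [0, -1, 0.2, 0, -1],
  [0, -1, 0.2, 0, -1],
  [0, -1, 0.2, 0, -1],
  [0, -1, 0.2, 0, -1],
  [0, -1, 0.2, 0, -1],
])

```text
clock: 29.8
ee_pos: [543.6, 120.3, 229.2]
orientation: [-0.0, 0.002, 1.0, 0.0]
force: [-0.1, 0.1, -0.9]
opening: 84.9
finger_force: 0.0
```

Run:
```python
from h import *
for n in('top','side'): snap(n,n+'9')
s=manip.sense(); print(s['ee_pos'],s['opening'],s['force'])
im,P=cloud('side9'); R=P.reshape(-1,3)
for n,c,H in[('marble',(412.5,-303.3),50),('urn',(491.6,-291.5),66),('cfin',(570.8,-279.8),58),('ccone',(464.2,311.1),70),('bfin',(543.8,318.9),64),('steel',(443.6,72.5),70),('purple',(335.5,-100.5),64)]:
    Q=R[(np.hypot(*(R[:,:2]-c).T)<38)&(R[:,2]>H-8)&(R[:,2]<100)]; print(n,len(Q),((Q[:,:2].min(0)+Q[:,:2].max(0))/2-c).round(1) if len(Q) else '',np.percentile(Q[:,2],90).round(1) if len(Q) else '')
a=cv2.imread('pics/side9.png'); b=cv2.imread('pics/top9.png')
cv2.imwrite('pics/c9.png',np.hstack([cv2.resize(a[50:370,120:500],(475,400)),cv2.resize(b[80:320,160:350+100],(325,269)) if 0 else cv2.resize(b[80:300,180:450],(325,400))]))
```

```text
[543.45353553 120.95064339 228.86347757] 85.34999205975491 [-0.17413759  0.47923291 -0.50621793]
marble 226 [ 1.  -1.9] 57.4
urn 188 [ 1.3 -0.7] 72.6
cfin 143 [ 0.5 -1.7] 64.0
ccone 89 [1.1 1.1] 77.1
bfin 62 [ 0.7 -0.8] 69.7
steel 99 [ 1.  -0.8] 72.4
purple 85 [ 0.1 -1.3] 66.6
```

View pics/c9.png

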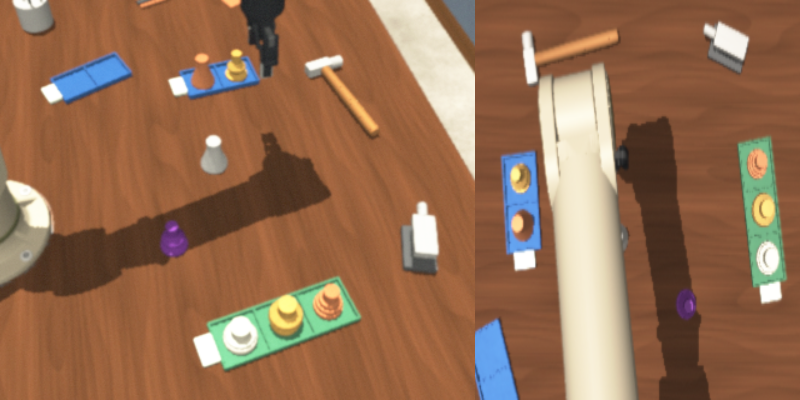

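Both views show all five parts upright and centred in their bays. Green, from the handle: marble (240,335), urn (287,315), copper finial (328,298). Blue, from the handle: copper cone (203,70), brass finial (236,65). The hammer, anvil, steel cone and purple decoy haven't moved.

```bash
python3 -c "
from bench import manip; print(manip.sign_off())"
```

```text
the job is handed in; nothing more can be done
None
```

Both kits are made up and handed in: all five parts stand upright in their bays in the order asked, the steel cone, hammer and anvil were left alone, and the open gripper is touching nothing.

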